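Open the slipped two-dial lock of the stock box

ROBOT

A 6-joint arm with a two-finger parallel gripper is mounted at the origin on a cart in front of the work surface, level with it; the furniture and walls round the work are solid. World frame = base frame: x ahead of the robot, y to its left, z up, the work surface at z = 0. Lengths are in m, angles in rad, forces in N, time in s.
With the tool pointing down it reaches from about 0.25 to 0.8 m from the base axis. Payload 3.9 kg.
Tool frame: the origin (TCP) lies at the very end of the fingers, on their centre line; the grasp point (between the pads) lies 19 mm behind it; x points along the fingers, y is the direction in which the jaws open and shut, and the axes are right-handed (so a half turn about x gives the same grasp; the last joint's range is limited). The gripper opens to 85 mm and grips with 20 to 120 N. Pads are 22 mm wide; open, the fingers measure 114 mm over their backs; the gripper's body (76 mm by 85 mm) begins 54 mm behind the grasp point. The pads swing forward as they close: fully open they stand 13 mm farther back than shut.
Start: joints at [1.211, 0.26, -0.138, 1.173, 0, 1.571], TCP at [0.185, 0.491, 0.231] pointing down, gripper open.
Joint ranges: [-2.78, 2.78], [-0.83, 1.72], [-1.28, 1.37], [-1.9, 2.12], [-1.57, 1.48], [-3.14, 3.14]. Speed limits (rad/s): [2.57, 2.57, 3.14, 3.14, 3.14, 3.14].

INTERFACE

Orientations are given as [roll, pitch, yaw] about the fixed x, y, z axes, in that order (R = Rz(yaw) Ry(pitch) Rx(roll)).
In Python, from cell import env gives the robot as it stands.
- The arm moves only by the tool apply_moves, never from a script. Its argument "moves" is a list of rows, each a list of 7 numbers: the turn, a rotation vector about the tool's x, y, z in rad, then the shift along the tool's x, y, z in mm, then the opening, from 0 (shut) to 1 (fully open). In form: [[wx, wy, wz, dx, dy, dz, jaw], ...]. A call has 1 to 10 rows; each row is the pose to reach, as a shift and turn from the pose commanded when the call began, along the tool's axes at that moment; what a row does not reach only later rows make up. A row lasts 1/12 s, in which the tool goes at most 41.7 mm and 7.16 degrees, less where a joint would pass 70% of its speed; a pose out of reach is approached as far as the arm can. A call with a gripper value outside its range is refused whole. The fingers move at their own pace and stop on an object; "newtons" is the grip in N (left out, the last holds). Time passes only in rows, so rows that repeat a pose let the fingers close. It gives the time, the measured TCP pose, the force and the opening at its end, in the units of the state.
- env.sense(): the state, without advancing time (a new reading comes with each control period).
- env.read_camera(name): name is "scene" or "top"; returns a dict with "frame" (420x560x3 uint8, red, green, blue), "fov_y" (degrees; the focal length in pixels is half the picture's height over the tangent of half this angle, whatever the lens; pixels are square), "cx", "cy" (the principal point, pixels), "extrinsics" (4x4, takes a point from camera to world coordinates). Camera axes: x right, y down, z forward; pixel columns grow to the right and rows downward; lengths in m; the calibration is good to about 2 mm. A picture is of the moment at which its call begins. There is no depth.
- env.close_job(): hands the job in, once; it reports no verdict.
The state is a dict: "time_s": time; "q": joint angles; "qvel": joint speeds; "joint_torque": joint torques, N m; "tcp_pos": TCP position; "orientation": TCP orientation; "ft_force": force on the tool from outside, world axes, zero at the start; "torque": the same for the moment, N m; "opening": finger opening in m.
Only numpy, scipy, OpenCV 4.12 (cv2) and the standard library are available. Lean on these libraries where they do the work, as an engineer would, in place of code of your own. Each camera call takes 0.05 s, during which the arm holds its last target. There are 200 camera calls.

TASK

Unlock the metal stock box: its code is 4 on the left dial and 3 on the right, but the knobs have slipped on their shafts, so the marks on the plate only show the spacing (20 degrees each). Turn each dial gently anticlockwise until you feel it meet its inner stop, which is the true zero, then clockwise by four marks on the left dial and three on the right. Then slide the bolt to the right, out of the staple, to the end of its travel and let go, without forcing a dial against its stop or the bolt against the dials, and leave the jar, tape roll and steel block where they are.

Things in the scene. Friction and masses are not known exactly. Their poses are not given: they have to be found in the camera images.
- lock_box: Low steel stock box fixed to the bench, 180 x 290 x 57 mm (x, y, z), with an aluminium lock housing on its lid, 150 x 224 mm, whose flat face is 80 mm above the bench. Origin: centre of its underside. x points away from the robot, y to the left along the box, z up. Left dial at (30, 58) mm, right dial at (30, -58) mm, bolt's thumb piece at x = -48 mm.
- staple (a point): Wire staple at the left end of the box, through which the bolt's nose passes: 35 mm wide in x, 8 mm thick in y, top 87 mm above the bench. This point: centre of its eye, at box (-48, 130, 70) mm.
- left_grip (a point): Centre of the left dial's upright bar grip (black): 46 mm long, 14 mm wide, its sides from 7 to 31 mm above the housing face, this point 19 mm above it, on the turning axis. Below it a round skirt 54 mm across, 7 mm high.
- left_dial: Left dial. Origin on its axis, on the housing face; z up; x along the bar to its pointer end (white line). Clockwise from above counts up; fixed marks on the face 20 deg apart, 0 straight left (box +y). Friction about 0.04 N m; stays where left. Inside, a notched disc turns with it, but the knob sits slipped on it by an unknown angle, up to 0.3 rad either way.
- right_grip (a point): Centre of the right dial's upright bar grip, same size and place on its dial as the left one.
- right_dial: Right dial: same build, axes, friction and stop as the left one, slipped by its own unknown angle up to 0.3 rad either way. From its stop it frees the bolt at 60 degrees (three marks) clockwise, about 4 degrees either way.
- stops: Two hidden stop pins in the housing, 15 mm from each dial's axis; origin at the box's. Turned anticlockwise, a dial meets its springy pin 0.1 to 0.9 rad from its start: true zero is first touch. Pushed in 0.022 rad it gives 0.1 N m, 0.034: 0.2, 0.044: 0.3, 0.067: 0.5; over that is forcing. From zero the left dial frees the bolt at 80 degrees (four marks) clockwise, about 4 degrees either way.
- bolt: Steel bolt; its thumb piece stands up from the housing face: 34 mm in the box's x, 12 mm in its y, top 27 mm above the face. Origin under its centre, on the face. Slides along the box's y from +11 mm (locked) to -11 mm (free, to the right). Takes about 3 N; stays where left. If a dial is wrong it blocks after about 2.5 mm: then more than 25 N is forcing.
- flux_jar: White lidded jar, 48 mm across, 29 mm high, left of the box; leave it. Origin under its centre.
- tape_roll: Roll of masking tape lying flat, 104 mm across, 25 mm high, right of the box; leave it. Origin under its centre.
- bench_block: Square steel block, 56 x 56 x 12 mm, in front of the box; leave it. Origin under its centre.

How it is judged:
At the end, for the whole second after the job is handed in: The bolt stands at the free (right) end of its travel, within 3 mm, at rest and out of the staple (y of bolt in the frame of lock_box below -0.008 m and linear speed of bolt below 0.01 m/s); the robot touches nothing.
It fails at once if a dial is forced against its inner stop (over 35 N at the pin, about 0.55 N m) (contact force between any of left_dial, right_dial and stops above 35 N).
It fails at once if the bolt is forced against a dial that is not set (over 25 N) (contact force between bolt and left_dial above 25 N or contact force between bolt and right_dial above 25 N).
It fails at once if the jar, the tape roll or the steel block is moved more than 30 mm (distance of any of flux_jar, tape_roll, bench_block from where it was at the start of the episode above 0.03 m).
It also fails if it takes over 72 s, if anything falls off the work surface, if the arm or the gripper's body presses on something with over 40 N, if the wrist force passes 120 N, or if a joint passes its speed limit or range.

## Working session

There is one attempt and no reset: what is moved stays moved. The work goes in short steps, Python scripts to look and compute and a tool call to move; the robot and the scene stay as the last step left them, time stands still between calls to the robot, and variables do not carry over. Pictures are saved under pics/ and viewed, about 8 in all and at most 12, crops included, and the job is handed in when it is done.

Besides the shell and the picture viewer there is one more tool, called after ">>>" as name(argument=value, ...), one argument or row to a line, values as JSON. apply_moves: Moves the arm, as the interface text tells. Its arguments: {"type":"object","properties":{"moves":{"type":"array","items":{"type":"array","items":{"type":"number"}}},"newtons":{"type":"number"}},"required":["moves"]}

```bash
mkdir -p pics
cat > h.py <<'E'
import numpy as np, cv2
from cell import env
def cam(n):
    d=env.read_camera(n); f=d["frame"].shape[0]/2/np.tan(np.radians(d["fov_y"])/2)
    return d["frame"][:,:,::-1].copy(),f,d["cx"],d["cy"],np.array(d["extrinsics"])
def ray(c,uv,z):
    _,f,cx,cy,T=c; d=T[:3,:3]@np.array([(uv[0]-cx)/f,(uv[1]-cy)/f,1]); o=T[:3,3]
    return o+d*(z-o[2])/d[2]
def proj(c,p):
    _,f,cx,cy,T=c; q=T[:3,:3].T@(np.array(p)-T[:3,3]); return f*q[0]/q[2]+cx,f*q[1]/q[2]+cy
E
python3 - <<'E'
from h import *
for n in("top","scene"):
    c=cam(n); cv2.imwrite(f"pics/{n}0.png",c[0]); print(n,c[1:4],c[4].round(3).tolist())
s=env.sense(); print(s)
E
```

```text
top (np.float64(406.26136678717677), 279.26097947941497, 210.07856892143934) [[0.007, -0.993, 0.115, 0.373], [-1.0, -0.007, 0.002, -0.064], [-0.001, -0.115, -0.993, 1.101], [0.0, 0.0, 0.0, 1.0]]
scene (np.float64(481.85532071957454), 280.25340195510387, 202.82397737839918) [[0.513, -0.505, 0.694, -0.149], [-0.858, -0.321, 0.401, -0.424], [0.02, -0.801, -0.598, 0.642], [0.0, 0.0, 0.0, 1.0]]
{'time_s': 0.1, 'q': array([ 1.21101737e+00,  2.60629823e-01, -1.39244513e-01,  1.17270361e+00,
        7.87762154e-06,  1.57080472e+00]), 'qvel': array([ 0.00010488, -0.00050804,  0.00405918, -0.00141598, -0.00014868,
       -0.00016746]), 'joint_torque': array([-2.30537765e-06, -4.06508195e+01,  2.54527581e+01,  1.01205020e-02,
       -8.72693909e-05, -7.94693676e-06]), 'tcp_pos': array([0.18461619, 0.4908112 , 0.23054043]), 'orientation': array([-1.57520952,  1.56901469, -1.93499687]), 'ft_force': array([-0.7821925 ,  0.63237917, -0.39161499]), 'torque': array([-0.01590241,  0.01058417, -0.03455117]), 'opening': 0.08532072462966317}
```

View pics/top0.png

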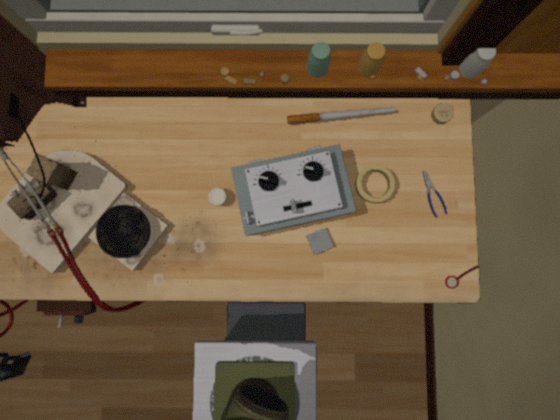

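View pics/scene0.png

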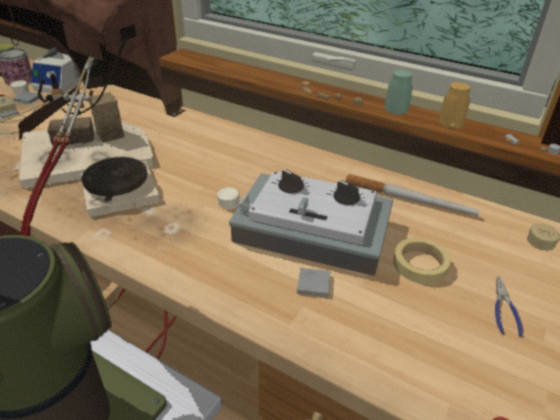

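The top view shows the box at about (232–355, 147–235), with the left dial at about (268,181), the right dial at (313,171) and the bolt at (297,206). I'll enlarge both views.

Run:
```python
from h import *
a=cv2.imread("pics/top0.png")[140:240,225:360]; a=cv2.resize(a,None,fx=5.9,fy=5.9,interpolation=cv2.INTER_CUBIC)
cv2.imwrite("pics/topc.png",cv2.convertScaleAbs(a,alpha=1.3))
b=cv2.imread("pics/scene0.png")[165:270,225:400]; b=cv2.resize(b,None,fx=4.5,fy=4.5,interpolation=cv2.INTER_CUBIC)
cv2.imwrite("pics/scenec.png",cv2.convertScaleAbs(b,alpha=1.3))
```

```text
(no output)
```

View pics/topc.png

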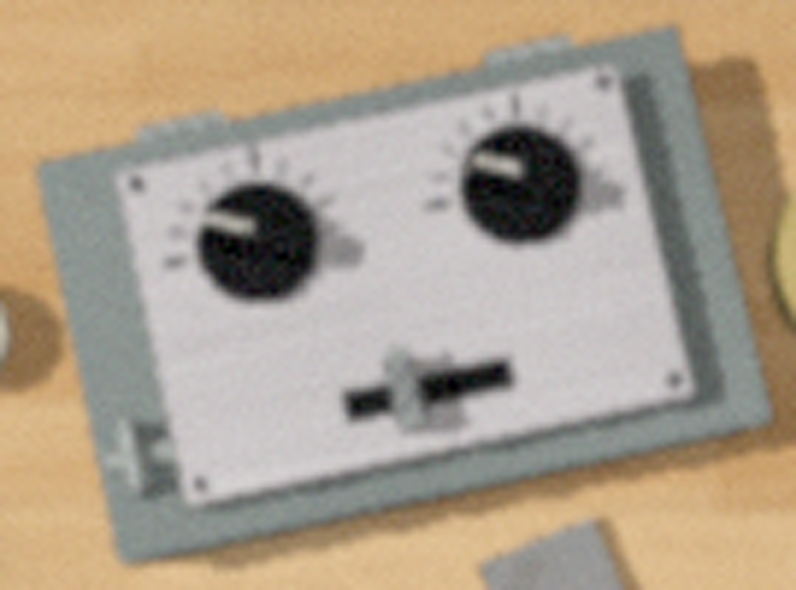

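View pics/scenec.png

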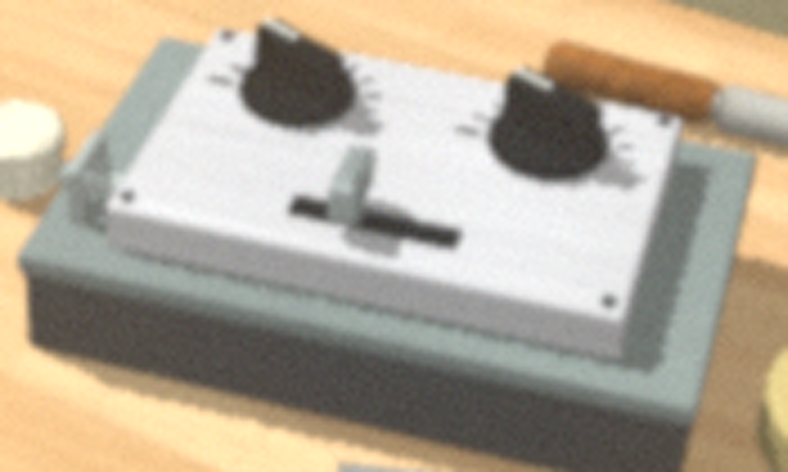

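```bash
cat >> h.py <<'E'
def up(p,s,o): return ((p[0]+.5)/s-.5+o[0],(p[1]+.5)/s-.5+o[1])
E
python3 - <<'E'
from h import *
from scipy.optimize import least_squares
ct=cam("top"); cs=cam("scene")
T=lambda p:up(p,5.9,(225,140)); S=lambda p:up(p,4.5,(225,165))
lid=[(90,145),(90,-145),(-90,-145),(-90,145)]; hs=[(75,112),(75,-112),(-75,-112),(-75,112)]
obs=[]
for L,z,P,c,f in [(lid,57,[(40,163),(678,28),(772,422),(122,562)],ct,T),(hs,80,[(118,170),(617,67),(692,395),(190,500)],ct,T),
 (lid,57,[(165,40),(753,155),(690,415),(22,262)],cs,S),(hs,80,[(215,30),(683,118),(622,325),(110,215)],cs,S),
 ([(30,58),(30,-58)],87,[(258,242),(521,184)],ct,T),([(30,58),(30,-58)],85,[(298,95),(548,145)],cs,S)]:
    for (x,y),p in zip(L,P): obs.append((c,(x,y,z),f(p)))
def res(v):
    c,s=np.cos(v[2]),np.sin(v[2]); r=[]
    for cm,(x,y,z),p in obs:
        w=(v[0]+(c*x-s*y)/1e3,v[1]+(s*x+c*y)/1e3,z/1e3); r+=list(np.subtract(proj(cm,w),p))
    return r
r=least_squares(res,[.45,-.1,.2],loss='soft_l1'); v=r.x; print(v, np.array(res(v)).reshape(-1,2).round(1).tolist())
c,s=np.cos(v[2]),np.sin(v[2])
for n,x,y in(("L",30,58),("R",30,-58),("bolt",-48,11),("staple",-48,130)): print(n,v[0]+(c*x-s*y)/1e3,v[1]+(s*x+c*y)/1e3)
for n,a,b,z in(("L",(252,230),(207,217),.111),("R",(522,170),(475,158),.111)):
    p,q=ray(ct,T(a),z),ray(ct,T(b),z); d=q-p; print(n,p,q,np.degrees(np.arctan2(d[1],d[0]))-np.degrees(v[2]), "rel to box; len",np.linalg.norm(d))
print("boltpx top",ray(ct,T((405,378)),.107), ray(ct,T((405,390)),.107))
for n,p,z in(("jar",(217,197),.029),("tape",(376,184),.025),("blk",(320,241),.012)): print(n,ray(ct,p,z))
E
```

```text
[ 0.54792809 -0.09839954  0.22004459] [[0.5, 0.6], [0.2, 0.7], [0.1, 0.2], [0.5, 0.2], [0.0, 0.4], [0.7, -0.2], [1.3, 0.7], [-0.2, 1.6], [-0.6, -0.9], [0.3, -0.1], [0.6, -1.8], [-1.0, -2.2], [0.3, -1.2], [0.3, -0.2], [0.5, -0.8], [-2.0, -2.1], [0.5, 0.2], [0.6, 0.5], [-0.3, -1.5], [-0.1, -1.3]]
L 0.5645448838501894 -0.03524986068495077
R 0.5898645676959701 -0.14845283595481598
bolt 0.4986844792786567 -0.0981418880785245
staple 0.4727099760230714 0.017988750344871726
L [ 0.56562744 -0.03214243  0.111     ] [ 0.57104175 -0.01318352  0.111     ] 61.45401536727425 rel to box; len 0.01971687115271856
R [ 0.59206982 -0.1455166   0.111     ] [ 0.59708149 -0.12573666  0.111     ] 63.17447683465133 rel to box; len 0.020404971670366694
boltpx top [ 0.5039583  -0.09668965  0.107     ] [ 0.49889797 -0.096706    0.107     ]
jar [0.53071567 0.10416645 0.029     ]
tape [ 0.56958316 -0.32153546  0.025     ]
blk [ 0.4162181  -0.17173633  0.012     ]
```

```bash
cat >> h.py <<'E'
from scipy.spatial.transform import Rotation as R
def plan(pos,ydeg,cur=None):
    """tool down, tool y (jaw axis) at world angle ydeg; moves from current measured pose"""
    s=env.sense() if cur is None else cur
    R0=R.from_euler('xyz',s['orientation']).as_matrix()
    a=np.radians(ydeg); y=np.array([np.cos(a),np.sin(a),0]); x=np.array([0,0,-1.]); G=np.column_stack([x,y,np.cross(x,y)])
    return R.from_matrix(R0.T@G).as_rotvec().round(4), (R0.T@(np.array(pos)-s['tcp_pos'])*1e3).round(1)
def yaw():
    s=env.sense(); m=R.from_euler('xyz',s['orientation']).as_matrix(); return np.degrees(np.arctan2(m[1,1],m[0,1])), m
E
python3 - <<'E'
from h import *
y,m=yaw(); print(y,m.round(3).tolist())
for a in(-16,164): 
  print(a,plan((.5645,-.0352,.16),a)); dy=np.radians(a-y); dq=np.arctan2(-.0352,.5645)-1.211; print("dpsi",dy,"q6 opts",1.571-(dy-dq),1.571+(dy-dq))
E
```

```text
69.38458127012098 [[-0.0, 0.352, 0.936], [-0.001, 0.936, -0.352], [-1.0, -0.001, 0.0]]
-16 (array([1.4902e+00, 1.0000e-03, 1.0000e-03]), array([  71.2, -358.7,  540.7]))
dpsi -1.4902420736002928 q6 opts 1.7879666375225343 1.3540333624774656
164 (array([-1.6514e+00, -1.0000e-03,  1.0000e-03]), array([  71.2, -358.7,  540.7]))
dpsi 1.6513505799895003 q6 opts -1.3536260160672586 4.495626016067258
```

>>> apply_moves(
  moves=[
    [-0.1,0,0,30,-179,270,0.6],
    [-0.3,0,0,30,-179,270,0.6],
    [-0.5,0,0,30,-179,270,0.6],
    [-0.5,0,0,30,-179,270,0.6],
    [-0.5,0,0,30,-179,270,0.6],
    [-0.5,0,0,30,-179,270,0.6],
    [-0.5,0,0,30,-179,270,0.6],
    [-0.5,0,0,30,-179,270,0.6],
  ],
  newtons=40,
)

```text
time_s: 0.87
tcp_pos: [0.3723, 0.2309, 0.2016]
orientation: [0.509, 1.57, 0.65]
ft_force: [1.2, -0.1, -0.0]
opening: 0.0515
```

Run:
```python
from h import *
s=env.sense(); print(s['time_s'],s['q'].round(3),s['tcp_pos'],yaw()[0]); print(plan((.5645,-.0352,.16),164)); print(plan((.5645,-.0352,.16),-16))
```

```text
0.8667 [ 0.555  0.128 -0.388  1.054  0.     0.414] [0.37234326 0.23090338 0.20163563] 98.0568049315912
(array([-1.1509e+00,  4.0000e-04,  0.0000e+00]), array([  41.6, -290.4,  153. ]))
(array([ 1.9907e+00,  0.0000e+00, -4.0000e-04]), array([  41.6, -290.4,  153. ]))
```

>>> apply_moves(
  moves=[
    [-1.151,0,0,41.6,-290.4,153,0.6],
    [-1.151,0,0,41.6,-290.4,153,0.6],
    [-1.151,0,0,41.6,-290.4,153,0.6],
    [-1.151,0,0,41.6,-290.4,153,0.6],
    [-1.151,0,0,41.6,-290.4,153,0.6],
    [-1.151,0,0,41.6,-290.4,153,0.6],
    [-1.151,0,0,41.6,-290.4,153,0.6],
    [-1.151,0,0,41.6,-290.4,153,0.6],
    [-1.151,0,0,41.6,-290.4,153,0.6],
    [-1.151,0,0,41.6,-290.4,153,0.6],
  ],
)

```text
time_s: 1.7
tcp_pos: [0.5673, -0.0385, 0.1589]
orientation: [-2.162, 1.568, -0.876]
ft_force: [0.9, 0.6, 0.5]
opening: 0.0511
```

Run:
```python
from h import *
s=env.sense(); print(s['time_s'],s['q'].round(3),s['tcp_pos'],yaw()[0],s['ft_force'],s['torque']); print(plan((.5645,-.0352,.0915),164))
c=cam("scene"); f=cv2.resize(c[0][110:270,200:420],None,fx=3.6,fy=3.6,interpolation=cv2.INTER_CUBIC); cv2.imwrite("pics/s1.png",f)
```

```text
1.7 [-0.066  0.371 -0.17   1.028 -0.002 -1.352] [ 0.56729603 -0.03852019  0.15889431] 163.64055213256705 [0.88016162 0.57068272 0.45281885] [-0.00425667 -0.02005484 -0.00163312]
(array([-0.0063, -0.0018,  0.0027]), array([67.4,  3.8,  2.5]))
```

View pics/s1.png

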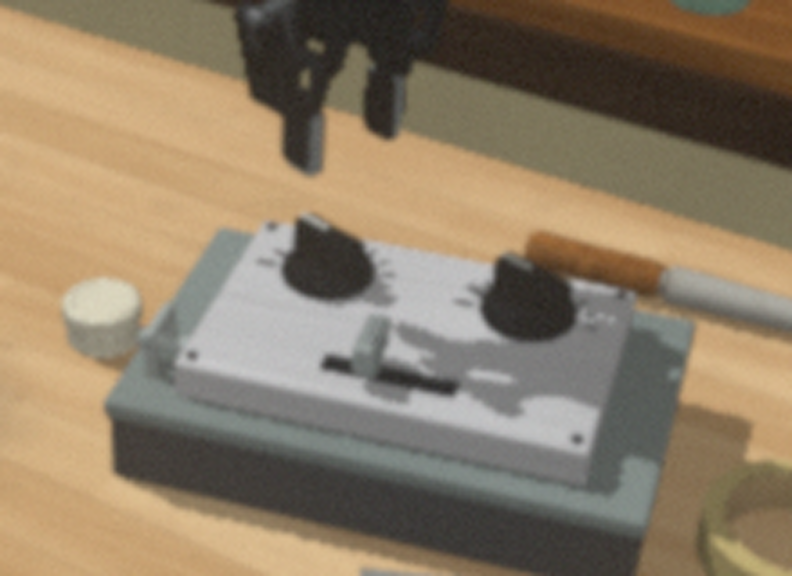

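The fingers are above and around the left dial, and the view matches the fit. I'll go down.

>>> apply_moves(
  moves=[
    [0,0,0,20,0,0,0.5],
    [0,0,0,40,0,0,0.5],
    [0,0,0,55,0,0,0.5],
    [0,0,0,62,0,0,0.5],
    [0,0,0,67,0,0,0.5],
    [0,0,0,67,0,0,0.5],
  ],
)

```text
time_s: 2.25
tcp_pos: [0.563, -0.033, 0.0925]
orientation: [1.758, 1.569, 3.042]
ft_force: [-0.6, -0.4, -0.1]
opening: 0.0429
```

Run:
```python
from h import *
s=env.sense(); print(s['time_s'],s['q'].round(3),s['tcp_pos'],yaw()[0],s['ft_force'],s['torque']); print(plan((.5645,-.0352,.0915),164))
```

```text
2.25 [-0.059  0.419 -0.282  0.872  0.    -1.343] [ 0.56298814 -0.03301281  0.09247879] 163.5846653867811 [-0.61621143 -0.4354531  -0.06872459] [-0.00846959  0.01324924 -0.01878548]
(array([-0.0072, -0.0003, -0.0017]), array([ 1. , -2.1, -1.7]))
```

>>> apply_moves(
  moves=[
    [0,0,0,1,-2,-1.7,0.4],
    [0,0,0,1,-2,-1.7,0.3],
    [0,0,0,1,-2,-1.7,0.2],
    [0,0,0,1,-2,-1.7,0.1],
    [0,0,0,1,-2,-1.7,0.0],
    [0,0,0,1,-2,-1.7,0.0],
    [0,0,0,1,-2,-1.7,0.0],
    [0,0,0,1,-2,-1.7,0.0],
  ],
  newtons=40,
)

```text
time_s: 2.92
tcp_pos: [0.5648, -0.0352, 0.0932]
orientation: [0.355, 1.57, 1.64]
ft_force: [-2.4, 0.6, 5.7]
opening: 0.0133
```

```bash
cat > st.py <<'E'
from h import *
s=env.sense(); m=yaw()[1]; print(round(s['time_s'],2),s['q'].round(3),s['tcp_pos'].round(4),"yaw",round(yaw()[0],2),"F tool",(m.T@s['ft_force']).round(2),"T tool",(m.T@s['torque']).round(3),"open",round(s['opening'],4))
E
python3 st.py
```

```text
2.92 [-6.300e-02  4.200e-01 -2.780e-01  8.730e-01  1.000e-03 -1.348e+00] [ 0.5648 -0.0352  0.0932] yaw 163.61 F tool [-5.7   2.44 -0.08] T tool [-0.017 -0.132  0.697] open 0.0133
```

>>> apply_moves(
  moves=[
    [0,0,0,-1.5,1,0,0.0],
    [0,0,0,-1.5,1,0,0.0],
    [0,0,0,-1.5,1,0,0.0],
  ],
)

```text
time_s: 3.17
tcp_pos: [0.5647, -0.0352, 0.0933]
orientation: [-0.713, 1.57, 0.572]
ft_force: [2.4, 1.2, -7.0]
opening: 0.0129
```

```bash
python3 st.py
```

```text
3.17 [-0.063  0.42  -0.279  0.872  0.    -1.347] [ 0.5647 -0.0352  0.0933] yaw 163.61 F tool [ 7.   -1.95  1.82] T tool [-0.001 -0.38  -0.49 ] open 0.0129
```

>>> apply_moves(
  moves=[
    [-0.02,0,0,0.8,-0.45,-0.2,0.0],
    [-0.05,0,0,0.8,-0.45,-0.2,0.0],
    [-0.08,0,0,0.8,-0.45,-0.2,0.0],
    [-0.11,0,0,0.8,-0.45,-0.2,0.0],
    [-0.14,0,0,0.8,-0.45,-0.2,0.0],
    [-0.15,0,0,0.8,-0.45,-0.2,0.0],
    [-0.15,0,0,0.8,-0.45,-0.2,0.0],
    [-0.15,0,0,0.8,-0.45,-0.2,0.0],
  ],
  newtons=60,
)

```text
time_s: 3.83
tcp_pos: [0.565, -0.0353, 0.0933]
orientation: [-0.674, 1.57, 0.761]
ft_force: [0.5, 3.0, 0.5]
opening: 0.0125
```

```bash
python3 st.py
```

```text
3.83 [-6.300e-02  4.200e-01 -2.780e-01  8.720e-01  1.000e-03 -1.498e+00] [ 0.565  -0.0353  0.0933] yaw 172.2 F tool [-0.53 -0.13  3.05] T tool [-0.062 -0.662 -0.127] open 0.0125
```

>>> apply_moves(
  moves=[
    [-0.015,0,0,0,0,0.5,0.0],
    [-0.03,0,0,0,0,0.5,0.0],
    [-0.045,0,0,0,0,0.5,0.0],
    [-0.05,0,0,0,0,0.5,0.0],
    [-0.05,0,0,0,0,0.5,0.0],
  ],
)

```text
time_s: 4.25
tcp_pos: [0.5651, -0.0353, 0.0933]
orientation: [-1.658, 1.57, -0.173]
ft_force: [0.3, 2.3, 2.6]
opening: 0.0123
```

```bash
python3 st.py
```

```text
4.25 [-0.062  0.42  -0.278  0.872 -0.    -1.547] [ 0.5651 -0.0353  0.0933] yaw 175.08 F tool [-2.57 -0.13  2.34] T tool [-0.022 -0.41  -0.13 ] open 0.0123
```

>>> apply_moves(
  moves=[
    [-0.015,0,0,0,0,0.3,0.0],
    [-0.03,0,0,0,0,0.3,0.0],
    [-0.045,0,0,0,0,0.3,0.0],
    [-0.05,0,0,0,0,0.3,0.0],
    [-0.05,0,0,0,0,0.3,0.0],
  ],
)

```text
time_s: 4.67
tcp_pos: [0.5652, -0.0353, 0.0932]
orientation: [-2.196, 1.57, -0.661]
ft_force: [1.1, 0.1, 5.9]
opening: 0.0122
```

```bash
python3 st.py
```

```text
4.67 [-6.200e-02  4.200e-01 -2.780e-01  8.720e-01 -1.000e-03 -1.597e+00] [ 0.5652 -0.0353  0.0932] yaw 177.95 F tool [-5.9  -1.06  0.12] T tool [-0.02  -0.032 -0.221] open 0.0122
```

>>> apply_moves(
  moves=[
    [-0.015,0,0,-0.6,0.2,0,0.0],
    [-0.03,0,0,-0.6,0.2,0,0.0],
    [-0.045,0,0,-0.6,0.2,0,0.0],
    [-0.05,0,0,-0.6,0.2,0,0.0],
    [-0.05,0,0,-0.6,0.2,0,0.0],
  ],
)

```text
time_s: 5.08
tcp_pos: [0.5652, -0.0353, 0.0933]
orientation: [-2.172, 1.57, -0.587]
ft_force: [4.8, -1.3, -2.5]
opening: 0.0121
```

```bash
python3 st.py
```

```text
5.08 [-6.200e-02  4.200e-01 -2.780e-01  8.720e-01 -1.000e-03 -1.647e+00] [ 0.5652 -0.0353  0.0933] yaw -179.19 F tool [ 2.5  -4.76 -1.37] T tool [-0.033  0.3   -1.095] open 0.0121
```

>>> apply_moves(
  moves=[
    [-0.015,0,0,0.3,-0.8,-0.2,0.0],
    [-0.03,0,0,0.3,-0.8,-0.2,0.0],
    [-0.045,0,0,0.3,-0.8,-0.2,0.0],
    [-0.05,0,0,0.3,-0.8,-0.2,0.0],
    [-0.05,0,0,0.3,-0.8,-0.2,0.0],
  ],
)

```text
time_s: 5.5
tcp_pos: [0.5654, -0.0353, 0.0933]
orientation: [-2.68, 1.57, -1.045]
ft_force: [2.6, -0.7, 2.4]
opening: 0.0123
```

```bash
python3 st.py
```

```text
5.5 [-0.062  0.421 -0.276  0.873 -0.    -1.697] [ 0.5654 -0.0353  0.0933] yaw -176.32 F tool [-2.42 -2.55 -0.82] T tool [ 0.03   0.335 -0.636] open 0.0123
```

>>> apply_moves(
  moves=[
    [-0.015,0,0,-0.2,-0.4,-0.1,0.0],
    [-0.03,0,0,-0.2,-0.4,-0.1,0.0],
    [-0.04,0,0,-0.2,-0.4,-0.1,0.0],
    [-0.04,0,0,-0.2,-0.4,-0.1,0.0],
    [-0.04,0,0,-0.2,-0.4,-0.1,0.0],
  ],
)

```text
time_s: 5.92
tcp_pos: [0.5655, -0.0352, 0.0933]
orientation: [1.797, 1.57, -2.812]
ft_force: [1.6, -1.8, 1.9]
opening: 0.0122
```

```bash
python3 st.py
```

```text
5.92 [-0.062  0.421 -0.275  0.874 -0.    -1.737] [ 0.5655 -0.0352  0.0933] yaw -174.04 F tool [-1.88 -1.45 -1.95] T tool [ 0.011  0.42  -0.462] open 0.0122
```

>>> apply_moves(
  moves=[
    [-0.015,0,0,-0.2,-0.3,-0.4,0.0],
    [-0.03,0,0,-0.2,-0.3,-0.4,0.0],
    [-0.04,0,0,-0.2,-0.3,-0.4,0.0],
    [-0.04,0,0,-0.2,-0.3,-0.4,0.0],
    [-0.04,0,0,-0.2,-0.3,-0.4,0.0],
  ],
)

```text
time_s: 6.33
tcp_pos: [0.5656, -0.0353, 0.0933]
orientation: [0.918, 1.57, 2.633]
ft_force: [1.5, 1.1, -0.1]
opening: 0.0122
```

```bash
python3 st.py
```

```text
6.33 [-6.300e-02  4.220e-01 -2.740e-01  8.750e-01  1.000e-03 -1.778e+00] [ 0.5656 -0.0353  0.0933] yaw -171.74 F tool [ 0.08 -1.64  0.83] T tool [ 0.005 -0.009 -0.254] open 0.0122
```

>>> apply_moves(
  moves=[
    [-0.015,0,0,0,-0.3,0.1,0.0],
    [-0.03,0,0,0,-0.3,0.1,0.0],
    [-0.045,0,0,0,-0.3,0.1,0.0],
    [-0.05,0,0,0,-0.3,0.1,0.0],
    [-0.05,0,0,0,-0.3,0.1,0.0],
  ],
)

```text
time_s: 6.75
tcp_pos: [0.5657, -0.0353, 0.0933]
orientation: [1.15, 1.569, 2.915]
ft_force: [-0.7, 0.3, 0.9]
opening: 0.0128
```

```bash
python3 st.py
```

```text
6.75 [-0.062  0.422 -0.274  0.876  0.    -1.827] [ 0.5657 -0.0353  0.0933] yaw -168.87 F tool [-0.93  0.64  0.41] T tool [-0.054 -0.073  0.066] open 0.0128
```

>>> apply_moves(
  moves=[
    [0,0,0,0,0,0,0.0],
    [0,0,0,0,0,0,0.0],
  ],
)

```text
time_s: 6.92
tcp_pos: [0.5657, -0.0352, 0.0933]
orientation: [1.137, 1.569, 2.902]
ft_force: [-1.2, 0.6, -0.1]
opening: 0.0126
```

```bash
python3 st.py; python3 -c "
from h import *
for i in range(5):
    env.read_camera('top'); s=env.sense(); print(-s['torque'][2].round(3), s['opening'].round(5), s['joint_torque'][5].round(3), s['q'][5].round(4))"
```

```text
6.92 [-0.062  0.422 -0.274  0.876  0.    -1.827] [ 0.5657 -0.0352  0.0933] yaw -168.89 F tool [0.14 1.08 0.86] T tool [-0.065 -0.164  0.126] open 0.0126Traceback (most recent call last):
  File "<string>", line 4, in <module>
    env.read_camera('top'); s=env.sense(); print(-s['torque'][2].round(3), s['opening'].round(5), s['joint_torque'][5].round(3), s['q'][5].round(4))
                                                                           ^^^^^^^^^^^^^^^^^^
AttributeError: 'float' object has no attribute 'round'
```

```bash
cat >> st.py <<'E'
print("jt6",s['joint_torque'].round(3), "q6",round(s['q'][5],4))
E
python3 st.py;python3 -c "
from h import *
for i in range(5):
    env.read_camera('top'); s=env.sense(); print(-s['torque'][2], s['opening'],s['joint_torque'][5], s['q'][5])"
```

```text
6.97 [-0.062  0.422 -0.274  0.876  0.    -1.827] [ 0.5657 -0.0352  0.0933] yaw -168.88 F tool [0.11 1.02 1.93] T tool [-0.107 -0.229  0.18 ] open 0.0124
jt6 [-3.6800e-01 -4.6597e+01  2.3288e+01 -5.8300e-01 -1.7900e-01  4.2000e-02] q6 -1.8271
-0.07680400774379588 0.012520230471857071 0.04233000450767577 -1.827136670478875
-0.00946602549098454 0.012606651711505636 0.04264329560101032 -1.8271125704527214
-0.09270502666138708 0.012578991933898257 0.04277364816516638 -1.8271000626320468
-0.005415228687239149 0.012070425567665306 0.042702360078692436 -1.827104395507744
-0.02646296207624414 0.012645703501570826 0.04247581120580435 -1.8270424661069737
```

>>> apply_moves(
  moves=[
    [-0.015,0,0,0,0.2,0.1,0.0],
    [-0.03,0,0,0,0.2,0.1,0.0],
    [-0.03,0,0,0,0.2,0.1,0.0],
    [-0.03,0,0,0,0.2,0.1,0.0],
  ],
)

```text
time_s: 7.55
tcp_pos: [0.5658, -0.0352, 0.0933]
orientation: [1.13, 1.57, 2.925]
ft_force: [-1.7, 1.1, -1.9]
opening: 0.0124
```

```bash
python3 st.py
```

```text
7.55 [-0.062  0.422 -0.274  0.875  0.    -1.857] [ 0.5658 -0.0352  0.0933] yaw -167.16 F tool [1.95 1.41 1.49] T tool [-0.055 -0.326  0.371] open 0.0124
jt6 [-6.1800e-01 -4.7568e+01  2.4306e+01 -9.4100e-01 -3.1900e-01  2.8000e-02] q6 -1.8572
```

>>> apply_moves(
  moves=[
    [-0.015,0,0,0.2,0.2,0.3,0.0],
    [-0.03,0,0,0.2,0.2,0.3,0.0],
    [-0.04,0,0,0.2,0.2,0.3,0.0],
    [-0.04,0,0,0.2,0.2,0.3,0.0],
  ],
)

```text
time_s: 7.88
tcp_pos: [0.5659, -0.0352, 0.0933]
orientation: [2.527, 1.571, -1.921]
ft_force: [-2.6, 0.7, -1.2]
opening: 0.0127
```

```bash
python3 st.py
```

```text
7.88 [-0.062  0.422 -0.275  0.874 -0.    -1.897] [ 0.5659 -0.0352  0.0933] yaw -164.85 F tool [1.24 2.28 1.36] T tool [ 0.013 -0.192  0.368] open 0.0127
jt6 [-1.4400e-01 -4.7424e+01  2.4116e+01 -8.6900e-01 -6.4000e-02 -2.3000e-02] q6 -1.8973
```

>>> apply_moves(
  moves=[
    [-0.015,0,0,0.2,0.4,0.2,0.0],
    [-0.03,0,0,0.2,0.4,0.2,0.0],
    [-0.04,0,0,0.2,0.4,0.2,0.0],
    [-0.04,0,0,0.2,0.4,0.2,0.0],
  ],
)

```text
time_s: 8.22
tcp_pos: [0.5659, -0.0352, 0.0933]
orientation: [-2.302, 1.57, -0.427]
ft_force: [-0.5, 0.1, -0.7]
opening: 0.0126
```

```bash
python3 st.py
```

```text
8.22 [-0.062  0.421 -0.276  0.873 -0.    -1.937] [ 0.5659 -0.0352  0.0933] yaw -162.57 F tool [0.66 0.42 0.25] T tool [0.098 0.024 0.189] open 0.0126
jt6 [  0.244 -47.141  23.242  -0.368   0.105  -0.146] q6 -1.937
```

>>> apply_moves(
  moves=[
    [-0.01,0,0,0.1,0,0,0.0],
    [-0.015,0,0,0.1,0,0,0.0],
    [-0.015,0,0,0.1,0,0,0.0],
    [-0.015,0,0,0.1,0,0,0.0],
  ],
)

```text
time_s: 8.55
tcp_pos: [0.5659, -0.0352, 0.0933]
orientation: [-2.247, 1.57, -0.358]
ft_force: [-0.1, -0.9, -0.2]
opening: 0.0124
```

```bash
python3 st.py
```

```text
8.55 [-0.062  0.421 -0.276  0.873 -0.    -1.951] [ 0.5659 -0.0352  0.0933] yaw -161.74 F tool [ 0.24  0.38 -0.79] T tool [0.22  0.116 0.169] open 0.0124
jt6 [  0.554 -46.386  22.579  -0.225   0.233  -0.206] q6 -1.9514
```

>>> apply_moves(
  moves=[
    [0.05,0,0,0,0,0,0.0],
    [0.15,0,0,0,0,0,0.0],
    [0.25,0,0,0,0,0,0.0],
    [0.35,0,0,0,0,0,0.0],
    [0.45,0,0,0,0,0,0.0],
    [0.55,0,0,0,0,0,0.0],
    [0.65,0,0,0,0,0,0.0],
    [0.7,0,0,0,0,0,0.0],
    [0.7,0,0,0,0,0,0.0],
  ],
)

```text
time_s: 9.3
tcp_pos: [0.5647, -0.0351, 0.0933]
orientation: [2.231, 1.57, -2.863]
ft_force: [-3.7, -1.6, 3.6]
opening: 0.0123
```

```bash
python3 st.py
```

```text
9.3 [-0.062  0.421 -0.277  0.875 -0.    -1.251] [ 0.5647 -0.0351  0.0933] yaw 158.14 F tool [-3.55  2.82 -2.84] T tool [0.056 0.445 0.585] open 0.0123
jt6 [  0.651 -44.786  23.479  -1.522   0.353   0.342] q6 -1.2511
```

>>> apply_moves(
  moves=[
    [0.05,0,0,-0.4,0.6,-0.6,0.0],
    [0.15,0,0,-0.4,0.6,-0.6,0.0],
    [0.25,0,0,-0.4,0.6,-0.6,0.0],
    [0.35,0,0,-0.4,0.6,-0.6,0.0],
    [0.45,0,0,-0.4,0.6,-0.6,0.0],
    [0.55,0,0,-0.4,0.6,-0.6,0.0],
    [0.65,0,0,-0.4,0.6,-0.6,0.0],
    [0.727,0,0,-0.4,0.6,-0.6,0.0],
    [0.727,0,0,-0.4,0.6,-0.6,0.0],
    [0.727,0,0,-0.4,0.6,-0.6,0.0],
  ],
)

```text
time_s: 10.13
tcp_pos: [0.5636, -0.0343, 0.0933]
orientation: [1.825, 1.568, 2.292]
ft_force: [-3.9, 3.5, 2.5]
opening: 0.0125
```

```bash
python3 st.py
```

```text
10.13 [-0.062  0.42  -0.279  0.875  0.002 -0.528] [ 0.5636 -0.0343  0.0933] yaw 116.72 F tool [-2.46  4.87 -1.96] T tool [0.054 0.458 1.013] open 0.0125
jt6 [-1.7430e+00 -4.5396e+01  2.4346e+01 -1.8980e+00 -9.2000e-01  1.2000e-02] q6 -0.5283
```

>>> apply_moves(
  moves=[
    [0.004,0,0,-0.3,0.9,-0.4,0.0],
    [0.004,0,0,-0.3,0.9,-0.4,0.0],
    [0.004,0,0,-0.3,0.9,-0.4,0.1],
    [0.004,0,0,-0.3,0.9,-0.4,0.2],
    [0.004,0,0,-0.3,0.9,-0.4,0.4],
    [0.004,0,0,-0.3,0.9,-0.4,0.5],
    [0.004,0,0,-0.3,0.9,-0.4,0.5],
    [0.004,0,0,-25,0.9,-0.4,0.5],
    [0.004,0,0,-60,0.9,-0.4,0.5],
    [0.004,0,0,-60,0.9,-0.4,0.5],
  ],
)

```text
time_s: 10.97
tcp_pos: [0.5683, -0.0353, 0.1597]
orientation: [-0.557, 1.56, -0.099]
ft_force: [0.9, 0.5, 1.0]
opening: 0.0427
```

```bash
python3 st.py
python3 - <<'E'
from h import *
print(plan((.5902,-.1484,.14),165.8))
E
```

```text
10.97 [-0.062  0.365 -0.176  1.018 -0.    -0.52 ] [ 0.5683 -0.0353  0.1597] yaw 116.27 F tool [-0.95  0.07  1.07] T tool [ 0.006 -0.041 -0.013] open 0.0427
jt6 [-8.0000e-03 -4.2361e+01  2.1270e+01  1.6220e+00 -3.0000e-03 -0.0000e+00] q6 -0.5203
(array([-0.8644,  0.0063,  0.0095]), array([  20. , -111. ,  -30.6]))
```

>>> apply_moves(
  moves=[
    [-0.864,0,0,20,-111,-30.6,0.5],
    [-0.864,0,0,20,-111,-30.6,0.5],
    [-0.864,0,0,20,-111,-30.6,0.5],
    [-0.864,0,0,20,-111,-30.6,0.5],
    [-0.864,0,0,20,-111,-30.6,0.5],
    [-0.864,0,0,20,-111,-30.6,0.5],
    [-0.864,0,0,20,-111,-30.6,0.5],
    [-0.864,0,0,20,-111,-30.6,0.5],
    [-0.864,0,0,20,-111,-30.6,0.5],
    [-0.864,0,0,20,-111,-30.6,0.5],
  ],
)

```text
time_s: 11.8
tcp_pos: [0.5859, -0.1479, 0.1337]
orientation: [-1.801, 1.57, -0.481]
ft_force: [-0.1, -0.2, -0.7]
opening: 0.0425
```

```bash
python3 st.py
python3 - <<'E'
from h import *
c=cam("top"); cv2.imwrite("pics/t2.png",cv2.resize(c[0][140:240,225:360],None,fx=5.9,fy=5.9,interpolation=cv2.INTER_CUBIC))
print(plan((.5902,-.1484,.0928),165.8))
E
```

```text
11.8 [-0.247  0.447 -0.116  1.007 -0.    -1.567] [ 0.5859 -0.1479  0.1337] yaw 165.64 F tool [ 0.68  0.01 -0.25] T tool [0.035 0.009 0.003] open 0.0425
jt6 [-8.3000e-02 -4.9487e+01  2.4070e+01 -1.7000e-02 -6.0000e-03  4.0000e-03] q6 -1.5673
(array([-0.0022, -0.0001,  0.0006]), array([40.8, -4.3,  0.5]))
```

View pics/t2.png

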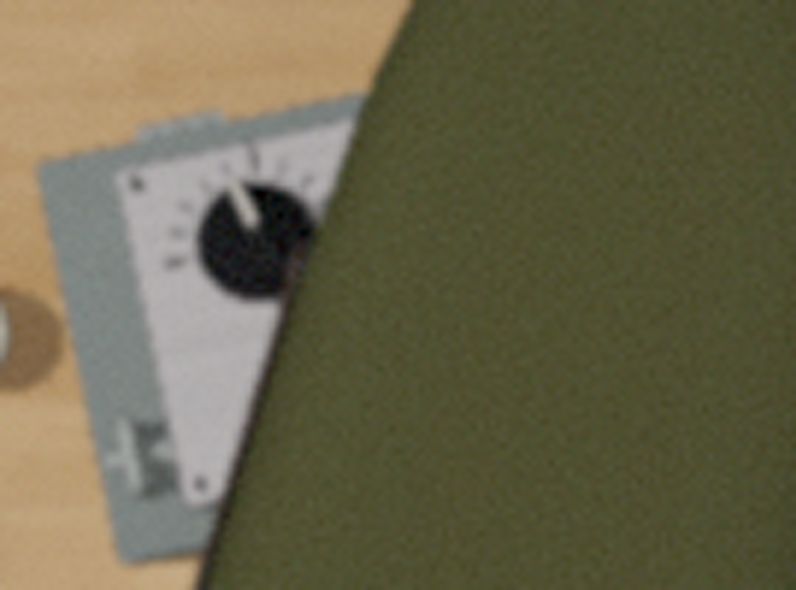

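The left pointer now reads about 25–27° in world angle ((236,183) to (257,228)), which agrees with the gripper yaw. Next is the right dial.

>>> apply_moves(
  moves=[
    [-0.002,0,0,15,-4.3,0.5,0.5],
    [-0.002,0,0,28,-4.3,0.5,0.5],
    [-0.002,0,0,36,-4.3,0.5,0.5],
    [-0.002,0,0,38,-4.3,0.5,0.5],
    [-0.002,0,0,38,-4.3,0.5,0.5],
  ],
)

```text
time_s: 12.27
tcp_pos: [0.5892, -0.1481, 0.0947]
orientation: [1.596, 1.569, 2.92]
ft_force: [-0.5, 0.5, 0.2]
opening: 0.043
```

```bash
python3 st.py
python3 - <<'E'
from h import *
print(plan((.5902,-.1484,.0928),165.8))
E
```

```text
12.27 [-0.246  0.484 -0.163  0.926 -0.    -1.57 ] [ 0.5892 -0.1481  0.0947] yaw 165.87 F tool [-0.16  0.61  0.33] T tool [ 0.039  0.07  -0.01 ] open 0.043
jt6 [ 8.0000e-03 -5.0068e+01  2.2895e+01 -1.0800e-01 -0.0000e+00  5.0000e-03] q6 -1.5704
(array([ 0.0012, -0.    , -0.0018]), array([ 1.9, -1. , -0. ]))
```

>>> apply_moves(
  moves=[
    [0,0,0,1.5,-1,0,0.4],
    [0,0,0,1.5,-1,0,0.3],
    [0,0,0,1.5,-1,0,0.2],
    [0,0,0,1.5,-1,0,0.1],
    [0,0,0,1.5,-1,0,0.0],
    [0,0,0,1.5,-1,0,0.0],
    [0,0,0,1.5,-1,0,0.0],
    [0,0,0,1.5,-1,0,0.0],
  ],
  newtons=60,
)

```text
time_s: 12.93
tcp_pos: [0.5905, -0.1485, 0.0949]
orientation: [-0.328, 1.571, 0.997]
ft_force: [-2.6, 0.1, 4.7]
opening: 0.0122
```

```bash
python3 st.py
```

```text
12.93 [-0.246  0.485 -0.161  0.925  0.    -1.571] [ 0.5905 -0.1485  0.0949] yaw 165.9 F tool [-4.69  2.52 -0.52] T tool [-0.071  0.024  0.678] open 0.0122
jt6 [-6.7000e-02 -4.7456e+01  2.3148e+01 -1.3970e+00 -2.3000e-02  2.4000e-02] q6 -1.571
```

>>> apply_moves(
  moves=[
    [-0.02,0,0,-0.5,0.5,-0.1,0.0],
    [-0.05,0,0,-0.5,0.5,-0.1,0.0],
    [-0.08,0,0,-0.5,0.5,-0.1,0.0],
    [-0.11,0,0,-0.5,0.5,-0.1,0.0],
    [-0.14,0,0,-0.5,0.5,-0.1,0.0],
    [-0.14,0,0,-0.5,0.5,-0.1,0.0],
    [-0.14,0,0,-0.5,0.5,-0.1,0.0],
  ],
)

```text
time_s: 13.52
tcp_pos: [0.5908, -0.1485, 0.0949]
orientation: [-1.39, 1.57, 0.074]
ft_force: [-0.5, 0.5, 3.0]
opening: 0.0125
```

```bash
python3 st.py
```

```text
13.52 [-0.246  0.485 -0.162  0.924  0.    -1.711] [ 0.5908 -0.1485  0.0949] yaw 173.9 F tool [-2.96  0.51  0.47] T tool [-0.071 -0.177  0.212] open 0.0125
jt6 [-4.0700e-01 -4.8578e+01  2.2605e+01 -4.7000e-01 -1.8800e-01  1.3000e-02] q6 -1.7109
```

>>> apply_moves(
  moves=[
    [-0.015,0,0,-0.3,0.1,0.1,0.0],
    [-0.03,0,0,-0.3,0.1,0.1,0.0],
    [-0.045,0,0,-0.3,0.1,0.1,0.0],
    [-0.045,0,0,-0.3,0.1,0.1,0.0],
    [-0.045,0,0,-0.3,0.1,0.1,0.0],
  ],
)

```text
time_s: 13.93
tcp_pos: [0.5908, -0.1486, 0.0949]
orientation: [-1.66, 1.57, -0.151]
ft_force: [1.3, 1.0, 1.3]
opening: 0.0126
```

```bash
python3 st.py
```

```text
13.93 [-0.246  0.485 -0.161  0.924  0.    -1.756] [ 0.5908 -0.1486  0.0949] yaw 176.51 F tool [-1.32 -1.19  1.12] T tool [-0.054 -0.128 -0.268] open 0.0126
jt6 [-4.5600e-01 -4.9497e+01  2.1993e+01  4.3500e-01 -2.2400e-01  2.2000e-02] q6 -1.7562
```

>>> apply_moves(
  moves=[
    [-0.015,0,0,-0.1,-0.2,0.2,0.0],
    [-0.03,0,0,-0.1,-0.2,0.2,0.0],
    [-0.045,0,0,-0.1,-0.2,0.2,0.0],
    [-0.045,0,0,-0.1,-0.2,0.2,0.0],
    [-0.045,0,0,-0.1,-0.2,0.2,0.0],
  ],
)

```text
time_s: 14.35
tcp_pos: [0.5909, -0.1485, 0.0949]
orientation: [-2.137, 1.57, -0.582]
ft_force: [3.0, -2.0, 1.0]
opening: 0.0122
```

```bash
python3 st.py
```

```text
14.35 [-0.246  0.485 -0.161  0.924 -0.    -1.801] [ 0.5909 -0.1485  0.0949] yaw 179.08 F tool [-1.03 -3.07 -1.93] T tool [-0.04   0.166 -0.505] open 0.0122
jt6 [ 1.2700e-01 -5.0111e+01  2.1603e+01  1.0270e+00  6.8000e-02  2.0000e-02] q6 -1.8009
```

>>> apply_moves(
  moves=[
    [-0.015,0,0,-0.1,-0.6,-0.3,0.0],
    [-0.03,0,0,-0.1,-0.6,-0.3,0.0],
    [-0.045,0,0,-0.1,-0.6,-0.3,0.0],
    [-0.045,0,0,-0.1,-0.6,-0.3,0.0],
    [-0.045,0,0,-0.1,-0.6,-0.3,0.0],
  ],
)

```text
time_s: 14.77
tcp_pos: [0.591, -0.1485, 0.0949]
orientation: [1.169, 1.571, 2.769]
ft_force: [1.4, 0.1, 0.2]
opening: 0.0125
```

```bash
python3 st.py
```

```text
14.77 [-0.246  0.486 -0.16   0.926  0.    -1.846] [ 0.591  -0.1485  0.0949] yaw -178.33 F tool [-0.15 -1.43  0.08] T tool [-0.058  0.071 -0.335] open 0.0125
jt6 [-1.6800e-01 -5.0149e+01  2.2139e+01  6.2100e-01 -7.7000e-02  2.1000e-02] q6 -1.8461
```

>>> apply_moves(
  moves=[
    [-0.015,0,0,0,-0.3,0,0.0],
    [-0.03,0,0,0,-0.3,0,0.0],
    [-0.045,0,0,0,-0.3,0,0.0],
    [-0.045,0,0,0,-0.3,0,0.0],
    [-0.045,0,0,0,-0.3,0,0.0],
  ],
)

```text
time_s: 15.18
tcp_pos: [0.5911, -0.1485, 0.0949]
orientation: [1.313, 1.57, 2.957]
ft_force: [-0.1, 0.4, -0.1]
opening: 0.0123
```

```bash
python3 st.py
```

```text
15.18 [-0.246  0.486 -0.159  0.926 -0.    -1.891] [ 0.5911 -0.1485  0.0949] yaw -175.76 F tool [0.06 0.08 0.44] T tool [-0.077  0.032 -0.095] open 0.0123
jt6 [-5.9000e-02 -4.9943e+01  2.2624e+01  1.3500e-01 -2.5000e-02  2.4000e-02] q6 -1.891
```

>>> apply_moves(
  moves=[
    [-0.015,0,0,0,0,0,0.0],
    [-0.03,0,0,0,0,0,0.0],
    [-0.045,0,0,0,0,0,0.0],
    [-0.045,0,0,0,0,0,0.0],
    [-0.045,0,0,0,0,0,0.0],
  ],
)

```text
time_s: 15.6
tcp_pos: [0.5912, -0.1485, 0.0949]
orientation: [1.113, 1.57, 2.803]
ft_force: [-0.0, 0.4, 1.7]
opening: 0.0124
```

```bash
python3 st.py
```

```text
15.6 [-0.246  0.486 -0.159  0.926  0.    -1.936] [ 0.5912 -0.1485  0.0949] yaw -173.18 F tool [-1.69 -0.    0.4 ] T tool [-0.051 -0.025 -0.013] open 0.0124
jt6 [-1.3100e-01 -5.0035e+01  2.2870e+01 -2.8000e-02 -6.0000e-02  2.4000e-02] q6 -1.936
```

>>> apply_moves(
  moves=[
    [-0.015,0,0,-0.1,0,0,0.0],
    [-0.03,0,0,-0.1,0,0,0.0],
    [-0.045,0,0,-0.1,0,0,0.0],
    [-0.045,0,0,-0.1,0,0,0.0],
    [-0.045,0,0,-0.1,0,0,0.0],
  ],
)

```text
time_s: 16.02
tcp_pos: [0.5913, -0.1485, 0.0949]
orientation: [0.969, 1.57, 2.703]
ft_force: [0.1, 0.7, -2.2]
opening: 0.0123
```

```bash
python3 st.py
```

```text
16.02 [-0.246  0.486 -0.159  0.926  0.    -1.981] [ 0.5913 -0.1485  0.0949] yaw -170.6 F tool [ 2.2  -0.17  0.67] T tool [-0.065 -0.102 -0.131] open 0.0123
jt6 [-2.7700e-01 -5.0910e+01  2.3193e+01  1.0900e-01 -1.3800e-01  2.4000e-02] q6 -1.981
```

>>> apply_moves(
  moves=[
    [-0.015,0,0,0.2,0,0.1,0.0],
    [-0.03,0,0,0.2,0,0.1,0.0],
    [-0.045,0,0,0.2,0,0.1,0.0],
    [-0.045,0,0,0.2,0,0.1,0.0],
    [-0.045,0,0,0.2,0,0.1,0.0],
  ],
)

```text
time_s: 16.43
tcp_pos: [0.5914, -0.1485, 0.0949]
orientation: [0.729, 1.571, 2.508]
ft_force: [-0.1, 0.2, 1.0]
opening: 0.0124
```

```bash
python3 st.py
```

```text
16.43 [-0.246  0.486 -0.159  0.926  0.    -2.025] [ 0.5914 -0.1485  0.0949] yaw -168.04 F tool [-1.    0.03  0.21] T tool [ 0.236 -0.065  0.036] open 0.0124
jt6 [-2.6000e-02 -5.0305e+01  2.2990e+01 -8.6000e-02 -1.1200e-01 -3.1600e-01] q6 -2.0255
```

>>> apply_moves(
  moves=[
    [0.05,0,0,0,0,0,0.0],
    [0.15,0,0,0,0,0,0.0],
    [0.25,0,0,0,0,0,0.0],
    [0.35,0,0,0,0,0,0.0],
    [0.45,0,0,0,0,0,0.0],
    [0.55,0,0,0,0,0,0.0],
    [0.6,0,0,0,0,0,0.0],
    [0.6,0,0,0,0,0,0.0],
  ],
)

```text
time_s: 17.1
tcp_pos: [0.5902, -0.1484, 0.0949]
orientation: [1.952, 1.569, 3.131]
ft_force: [-3.2, 0.1, 2.8]
opening: 0.0121
```

```bash
python3 st.py
```

```text
17.1 [-0.246  0.486 -0.16   0.928 -0.    -1.425] [ 0.5902 -0.1484  0.0949] yaw 157.57 F tool [-2.77  3.01 -1.1 ] T tool [0.077 0.168 0.587] open 0.0121
jt6 [  0.259 -48.968  23.937  -1.308   0.112   0.343] q6 -1.4254
```

>>> apply_moves(
  moves=[
    [0.05,0,0,-0.3,0.7,-0.3,0.0],
    [0.15,0,0,-0.3,0.7,-0.3,0.0],
    [0.25,0,0,-0.3,0.7,-0.3,0.0],
    [0.35,0,0,-0.3,0.7,-0.3,0.0],
    [0.45,0,0,-0.3,0.7,-0.3,0.0],
    [0.488,0,0,-0.3,0.7,-0.3,0.0],
    [0.488,0,0,-0.3,0.7,-0.3,0.0],
    [0.488,0,0,-0.3,0.7,-0.3,0.0],
  ],
)

```text
time_s: 17.77
tcp_pos: [0.5895, -0.1479, 0.0949]
orientation: [1.968, 1.568, 2.662]
ft_force: [-3.4, 3.3, 2.5]
opening: 0.0127
```

```bash
python3 st.py
```

```text
17.77 [-0.246  0.485 -0.161  0.927  0.001 -0.94 ] [ 0.5895 -0.1479  0.0949] yaw 129.77 F tool [-2.51  4.72 -0.53] T tool [-0.009  0.301  0.821] open 0.0127
jt6 [-8.4100e-01 -4.9402e+01  2.4889e+01 -1.8520e+00 -4.1800e-01  2.0000e-03] q6 -0.9402
```

>>> apply_moves(
  moves=[
    [0.003,0,0,-0.3,0.9,-0.1,0.0],
    [0.003,0,0,-0.3,0.9,-0.1,0.0],
    [0.003,0,0,-0.3,0.9,-0.1,0.1],
    [0.003,0,0,-0.3,0.9,-0.1,0.2],
    [0.003,0,0,-0.3,0.9,-0.1,0.4],
    [0.003,0,0,-0.3,0.9,-0.1,0.5],
    [0.003,0,0,-0.3,0.9,-0.1,0.5],
    [0.003,0,0,-20,0.9,-0.1,0.5],
    [0.003,0,0,-50,0.9,-0.1,0.5],
    [0.003,0,0,-50,0.9,-0.1,0.5],
  ],
)

```text
time_s: 18.6
tcp_pos: [0.5937, -0.1489, 0.1507]
orientation: [-0.943, 1.561, -0.254]
ft_force: [0.6, -0.8, 1.4]
opening: 0.0427
```

```bash
python3 st.py
python3 - <<'E'
from h import *
print(plan((.499,-.098,.13),102.6))
E
```

```text
18.6 [-0.246  0.442 -0.077  1.042 -0.    -0.934] [ 0.5937 -0.1489  0.1507] yaw 129.46 F tool [-1.38 -1.04 -0.08] T tool [ 0.013 -0.025 -0.033] open 0.0427
jt6 [-1.0000e-03 -4.5805e+01  2.1313e+01  1.3260e+00  0.0000e+00  0.0000e+00] q6 -0.9343
(array([0.4688, 0.0075, 0.0064]), array([ 19.7,  99.6, -40.9]))
```

>>> apply_moves(
  moves=[
    [0.469,0,0,20,99.6,-40.9,0.5],
    [0.469,0,0,20,99.6,-40.9,0.5],
    [0.469,0,0,20,99.6,-40.9,0.5],
    [0.469,0,0,20,99.6,-40.9,0.5],
    [0.469,0,0,20,99.6,-40.9,0.5],
    [0.469,0,0,20,99.6,-40.9,0.5],
    [0.469,0,0,20,99.6,-40.9,0.5],
  ],
)

```text
time_s: 19.18
tcp_pos: [0.4971, -0.0975, 0.1259]
orientation: [-0.453, 1.568, -0.231]
ft_force: [0.2, 0.1, -0.6]
opening: 0.0429
```

```bash
python3 st.py
python3 - <<'E'
from h import *
c=cam("scene"); f=cv2.resize(c[0][110:270,200:420],None,fx=3.6,fy=3.6,interpolation=cv2.INTER_CUBIC); cv2.imwrite("pics/s3.png",f)
print(plan((.499,-.098,.0905),102.6))
E
```

```text
19.18 [-0.194  0.297 -0.377  0.894 -0.    -0.415] [ 0.4971 -0.0975  0.1259] yaw 102.69 F tool [0.58 0.09 0.26] T tool [-0.022  0.04   0.029] open 0.0429
jt6 [ 1.2300e-01 -4.0229e+01  2.2320e+01  6.2000e-02  5.0000e-03 -5.0000e-03] q6 -0.4151
(array([0.0011, 0.0024, 0.0011]), array([35.3, -0.9,  1.8]))
```

View pics/s3.png

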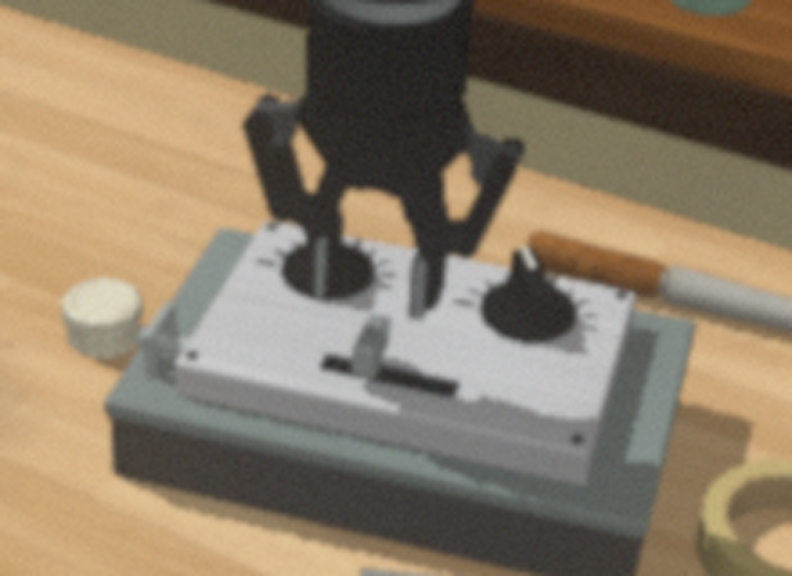

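The open fingers straddle the bolt's thumb piece at (375,345), so I'll descend.

>>> apply_moves(
  moves=[
    [0,0,0,12,-0.9,1.8,0.5],
    [0,0,0,25,-0.9,1.8,0.5],
    [0,0,0,34,-0.9,1.8,0.5],
    [0,0,0,35,-0.9,1.8,0.5],
    [0,0,0,35,-0.9,1.8,0.4],
    [0,0,0,35,-0.9,1.8,0.2],
    [0,0,0,35,-0.9,1.8,0.0],
    [0,0,0,35,-0.9,1.8,0.0],
    [0,0,0,35,-0.9,1.8,0.0],
    [0,0,0,35,-0.9,1.8,0.0],
  ],
  newtons=30,
)

```text
time_s: 20.07
tcp_pos: [0.4977, -0.0975, 0.0908]
orientation: [-0.361, 1.569, -0.141]
ft_force: [0.1, 0.8, 1.8]
opening: 0.0113
```

```bash
python3 st.py
```

```text
20.07 [-0.194  0.333 -0.428  0.808  0.    -0.413] [ 0.4977 -0.0975  0.0908] yaw 102.6 F tool [-1.85  0.74  0.29] T tool [ 0.002 -0.05   0.122] open 0.0113
jt6 [-2.5800e-01 -3.9571e+01  2.0725e+01  3.7000e-02 -1.0200e-01  8.7000e-02] q6 -0.4134
```

>>> apply_moves(
  moves=[
    [0,0,0,0,-1.5,0,0.0],
    [0,0,0,0,-3,0,0.0],
    [0,0,0,0,-4.5,0,0.0],
    [0,0,0,0,-4.5,0,0.0],
  ],
)

```text
time_s: 20.4
tcp_pos: [0.4987, -0.1017, 0.0908]
orientation: [0.203, 1.569, 0.423]
ft_force: [-0.0, 2.6, 5.2]
opening: 0.0113
```

```bash
python3 st.py
```

```text
20.4 [-0.202  0.336 -0.424  0.81   0.001 -0.422] [ 0.4987 -0.1017  0.0908] yaw 102.6 F tool [-5.19  2.57  0.57] T tool [-0.118 -0.095  0.533] open 0.0113
jt6 [ -1.405 -38.258  20.239  -0.291  -0.77    0.073] q6 -0.4217
```

It has passed the 2.5 mm blocking point at only 2.6 N, so both dials are set.

>>> apply_moves(
  moves=[
    [0,0,0,-0.5,-2,0,0.0],
    [0,0,0,-0.5,-4,0,0.0],
    [0,0,0,-0.5,-6,0,0.0],
    [0,0,0,-0.5,-8,0,0.0],
    [0,0,0,-0.5,-10,0,0.0],
    [0,0,0,-0.5,-12,0,0.0],
    [0,0,0,-0.5,-13,0,0.0],
    [0,0,0,-0.5,-13,0,0.0],
  ],
)

```text
time_s: 21.07
tcp_pos: [0.5016, -0.115, 0.0908]
orientation: [-0.548, 1.569, -0.329]
ft_force: [3.6, 3.1, 2.3]
opening: 0.0111
```

```bash
python3 st.py
```

```text
21.07 [-0.225  0.344 -0.41   0.815 -0.    -0.445] [ 0.5016 -0.115   0.0908] yaw 102.57 F tool [-2.32  2.2   4.15] T tool [-0.089 -0.815  0.345] open 0.0111
jt6 [ -2.027 -40.357  19.363   1.18   -1.14    0.09 ] q6 -0.4446
```

>>> apply_moves(
  moves=[
    [0,0,0,0,-2,0.6,0.0],
    [0,0,0,0,-3.5,0.6,0.0],
    [0,0,0,0,-4.5,0.6,0.0],
    [0,0,0,0,-5,0.6,0.0],
    [0,0,0,0,-5,0.6,0.0],
  ],
)

```text
time_s: 21.48
tcp_pos: [0.5024, -0.1184, 0.0908]
orientation: [1.367, 1.569, 1.587]
ft_force: [2.0, 6.2, 3.9]
opening: 0.011
```

```bash
python3 st.py
```

```text
21.48 [-0.233  0.348 -0.404  0.819  0.002 -0.453] [ 0.5024 -0.1184  0.0908] yaw 102.6 F tool [-3.87  5.57  3.34] T tool [-0.108 -0.664  1.103] open 0.011
jt6 [ -3.564 -39.239  19.935   0.197  -2.014   0.075] q6 -0.4528
```

>>> apply_moves(
  moves=[
    [0,0,0,0,0.7,0.5,0.0],
    [0,0,0,0,0.7,0.5,0.1],
    [0,0,0,0,0.7,0.5,0.25],
    [0,0,0,0,0.7,0.5,0.4],
    [0,0,0,0,0.7,0.5,0.5],
    [0,0,0,0,0.7,0.5,0.5],
    [0,0,0,-25,0.7,0,0.5],
    [0,0,0,-60,0.7,0,0.5],
    [0,0,0,-95,0.7,0,0.5],
    [0,0,0,-110,0.7,0,0.5],
  ],
)

```text
time_s: 22.32
tcp_pos: [0.5039, -0.1194, 0.2047]
orientation: [-0.625, 1.566, -0.405]
ft_force: [1.6, -0.6, 0.8]
opening: 0.0427
```

>>> apply_moves(
  moves=[
    [0,0,0,-20,40,0,0.5],
    [0,0,0,-20,80,0,0.5],
    [0,0,0,-20,120,0,0.5],
    [0,0,0,-20,160,0,0.5],
    [0,0,0,-20,200,0,0.5],
    [0,0,0,-20,230,0,0.5],
    [0,0,0,-20,230,0,0.5],
    [0,0,0,-20,230,0,0.5],
  ],
)

```text
time_s: 22.98
tcp_pos: [0.4517, 0.1067, 0.2205]
orientation: [-2.11, 1.57, -1.887]
ft_force: [0.5, 0.3, -0.6]
opening: 0.0427
```

```bash
python3 st.py
python3 - <<'E'
from h import *
c=cam("top"); cv2.imwrite("pics/t4.png",cv2.resize(c[0][130:260,200:400],None,fx=4,fy=4,interpolation=cv2.INTER_CUBIC))
b=np.array([.5479,-.0984]);a=.22
for y in(11,-11):
  p=b+np.array([np.cos(a)*-48-np.sin(a)*y,np.sin(a)*-48+np.cos(a)*y])/1e3; u=proj(c,(*p,.107)); print(y,[(u[0]-200+.5)*4,(u[1]-130+.5)*4])
E
```

```text
22.98 [ 2.330e-01  1.620e-01 -2.960e-01  1.114e+00 -1.000e-03  1.000e-02] [0.4517 0.1067 0.2205] yaw 102.77 F tool [0.58 0.17 0.59] T tool [ 0.015  0.014 -0.059] open 0.0427
jt6 [ 1.2390e+00 -3.4642e+01  2.4979e+01  1.5000e-02  1.3700e-01  5.2000e-02] q6 0.0098
11 [np.float64(377.2394783190157), np.float64(305.15061070663296)]
-11 [np.float64(412.059211364043), np.float64(297.6740026327061)]
```

View pics/t4.png

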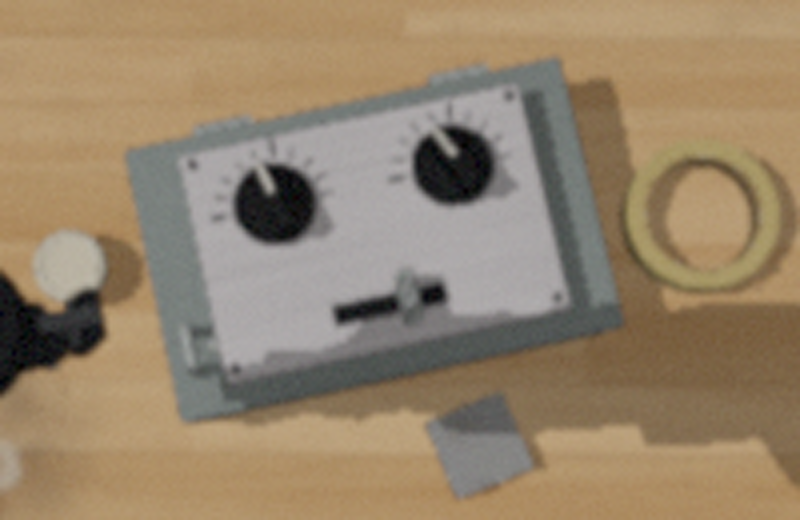

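The bolt sits at about (408,296), having moved about 34 px (21.5 mm) from its locked position. Its nose is out of the staple, and the jar, tape and block have not moved. I'll hand in.

```bash
python3 -c "
from cell import env
print(env.close_job())"
```

```text
the job is handed in; nothing more can be done
None
```

The box is unlocked and the job was handed in at about 23 s. The hand-in reports no verdict, so what follows rests on my own readings.

- **Left dial:** I felt the stop about 0.6 rad anticlockwise from the start and pressed to roughly 0.2 N m. Subtracting about 0.03 rad for how far the pin was pushed in, I set it 80° clockwise of true zero.
- **Right dial:** I felt the stop about 0.41 rad from the start and pressed to roughly 0.3 N m. Subtracting about 0.04 rad, I set it 60° clockwise of true zero.
- **Bolt:** It passed the 2.5 mm blocking point at under 3 N. It then slid 21.4 mm of the nominal 22, measured at the tool. At the end the resistance rose to 5.6 N and the tool lagged its command, so I took that as the end stop. I then let go and moved the arm clear.

**Last checks:**
- The final top picture shows the bolt about 21.5 mm to the right of where it started. Its nose is out of the staple, the jar, tape roll and block look where they were, and nothing touches the gripper.
- Projected directly, the bolt appeared about 2 mm short of the full end. The starting picture had the same offset, so I put it down to camera calibration.
- The left pointer's angle in the picture and from the gripper differed by about 2°, which is within reading error.
- The wrist torque sensor had noise and bias of about 0.05 N m, so I also used the last joint's torque to detect the stops.

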